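Load the block heater and hold its cover half open

TASK

Take the reagent bottle out of the small grey bin and stand it, upright and right down to the bottom, in the free well of the block heater, leaving the other bottles in their wells and the timer where it lies. Then take the heater's clear cover, which stands thrown back, by its black bar and lower it to half open, 45 degrees above shut, so that it keeps the draught off the warm bottles while a colleague checks the wells with a probe from the front. The cover falls shut if it is let go, so never let it drop, and finish while still holding it steady at 45 degrees.

Things in the scene. Friction and masses are not known exactly. Their poses are not given: they have to be found in the camera images.
- bottle_mid (a point): the reagent bottle that stands upright in the bin, the only thing in the bin: round body 26 mm in diameter up to 58 mm high, then a screw cap 20 mm in diameter to the total height of 73 mm, 34 g or somewhat more or less. This point is its centre, half-way up (36.5 mm above its underside); z points up its axis
- bin: small open grey parts bin, fixed, 130 mm (its x) by 110 mm (its y), 45 mm high, walls and floor 3 mm thick. Origin at the centre of its underside. The bottle stands on its floor and its upper 31 mm stick out above the rim
- heater: white block heater, fixed, 190 mm deep (its x, sloping panel in front at -x) by 190 mm wide (its y), aluminium block with three wells in a row along y. Origin: centre of its underside. Wells at x = 2, y = -56, 0, 56 mm; block's top 74 mm high. A grey upstand at the back (98 mm high, front face at x = 66 mm) carries the hinge. The cover, thrown back, stays behind x = 45 mm, up to 285 mm high
- free_well (a point): centre of the mouth of the one free well (any of the three): round, 29 mm in diameter, slightly chamfered, 26 mm deep, its mouth 74 mm and its floor 48 mm above the worktop; a bottle in it has its centre 84.5 mm above the worktop and its upper 47 mm above the block. The axes are the heater's
- seated_bottle_mid (a point): a bottle of the same kind that already stands in one of the wells; its centre. It stays there
- oil_bottle_mid (a point): a dropper bottle, 25 mm in diameter, 78 mm high, that already stands in another well; the point is half-way up (39 mm). It stays there
- cover_hinge (a point): the middle of the cover's hinge line, on top of the heater's upstand, 100 mm above the worktop and 78 mm behind the heater's origin; its axes are the heater's, and the hinge line runs along its y
- cover (a joint): angle of the heater's clear cover in rad: 0 shut, 1.75 thrown back against its stop, where it leans at the start; 0.785 is 45 degrees open. Turns about the heater's y; a growing angle lifts the front edge up and back. About 0.25 kg, hardly any friction: above some 1.38 rad it falls back to the stop, below that it falls shut
- cover_handle (a point): middle of the cover's black bar: round, 12 mm in diameter, 124 mm long along the hinge's direction, on two thin posts 104 mm apart, with 34 mm of free gap between bar and cover. 178 mm from the hinge line. Cover shut: in front (-x), 104 mm above the worktop; thrown back: on top, about 275 mm high. Axes of the cover: x from bar to hinge, z up when shut (bar 4 mm above hinge then)
- timer: a flat countdown timer, 62x66x18 mm, lying on the worktop behind the bin; origin at the centre of its underside. Not part of the job
- microscope_main: fixed binocular microscope, an obstacle left of the heater: it fills x from -185 to +190 mm and y from -100 to +100 mm about this origin (centre of its foot), up to 400 mm high, eyepieces towards the robot at 330 to 400 mm. A hand that starts on its left must pass over or in front of it. Behind the heater, at x +220, y -230 mm from here, a pipette stand 200 mm across
Things that resemble listed ones, but are neither listed nor needed, are in the scene too. What is shaped like the part that bears bottle_mid but green or turquoise is not meant.

How it is judged:
By the outcome, as a careful person would: the job done as asked, in the order asked, and still so for the second after the job is handed in, while the arm keeps its last pose, push and grip.
It also fails if it takes over 64 s, if anything falls off the work surface, if the arm or the gripper's body presses on something with over 40 N, if the wrist force passes 120 N, or if a joint passes its speed limit or range.

ROBOT

A 6-joint arm with a two-finger parallel gripper is mounted at the origin on a cart in front of the work surface, level with it; the furniture and walls round the work are solid. World frame = base frame: x ahead of the robot, y to its left, z up, the work surface at z = 0. Lengths are in m, angles in rad, forces in N, time in s.
With the tool pointing down it reaches from about 0.225 to 0.875 m from the base axis. Payload 3.4 kg.
Tool frame: the origin (TCP) lies midway between the tips of the shut fingers; the grasp point (between the pads) lies 19 mm behind it (manip.grip_point_offset is the distance from the TCP to the grasp point, in m); z points along the fingers, y is the line along which they close (so a half turn about z gives the same grasp; the last joint's range is limited). The gripper opens to 85 mm and grips with 20 to 120 N. Pads are 22 mm wide; open, the fingers measure 114 mm over their backs; the gripper's body (76 mm by 85 mm) begins 54 mm behind the grasp point. The pads swing forward as they close: fully open they stand 13 mm farther back than shut.
Start: joints at [1.042, 0.276, 1.505, -0, 1.361, -0.121], TCP at [0.228, 0.528, 0.231] pointing down, gripper open.
Joint ranges: [-2.89, 2.89], [-0.75, 2.08], [0.22, 2.7], [-1.18, 4.32], [0.11, 2.71], [-2.7, 2.7]. Speed limits (rad/s): [2.57, 2.57, 3.14, 3.14, 3.14, 3.14].

INTERFACE

Orientations are given as a unit quaternion [w, x, y, z].
In Python, from rig import manip gives the robot as it stands.
- The arm moves only by the shell command python3 -m handwheel 'ROWS' [FORCE]. ROWS is JSON, a list of rows, each an object with "translation": the shift along the tool's x, y, z in m, a list of three; "angular": the turn, a rotation vector about the tool's x, y, z in degrees, a list of three; "hand": the closure, from 0 (fully open) to 1 (shut). A call has 1 to 10 rows; each row shifts and turns the commanded pose from where the row before left it, along the tool's axes as they then stand; what a row does not reach is not made up. A row lasts 1/12 s, in which the tool goes at most 41.7 mm and 7.16 degrees, less where a joint would pass 70% of its speed; a pose out of reach is approached as far as the arm can. A call with a gripper value outside its range is refused whole. The fingers move at their own pace and stop on an object; FORCE is the grip in N (left out, the last holds). Time passes only in rows, so rows that do not move let the fingers close. It gives the time, the measured TCP pose, the force, the opening and the grip force at its end, in the units of the state.
- manip.get_state(): the state, without advancing time (a new reading comes with each control period).
- manip.get_image(name): name is "scene" or "top" or "wrist"; returns the picture (420x560x3 uint8, red, green, blue); there is no depth.
- manip.camera_info(name): a dict with "camera_matrix" (3x3 intrinsics, pixels), "eye" and "orientation" of the camera in the world; the wrist camera has in their place "tool_from_camera" (4x4, takes a point from camera to tool coordinates, whose origin is the TCP and whose axes are the flange's). Camera axes: x right, y down, z forward; pixel columns grow to the right and rows downward; lengths in m; the calibration is good to about 2 mm. A picture is of the moment at which its call begins: read the wrist's pose just before it. camera_info takes no time and is no camera call.
- manip.sign_off(): hands the job in; it is judged then, once.
The state is a dict: "clock": time; "qpos": joint angles; "qd": joint speeds; "effort": joint torques, N m; "position": TCP position; "ee_rot": TCP orientation; "contact_force": force on the tool from outside, world axes, zero at the start; "moment": the same for the moment, N m; "width": finger opening in m; "gripper_force": force on a finger pad.
Only numpy, scipy, OpenCV 4.12 (cv2) and the standard library are available. Lean on these libraries where they do the work, as an engineer would, in place of code of your own. Each camera call takes 0.05 s, during which the arm holds its last target. There are 200 camera calls.

## Working session

There is one attempt and no reset: what is moved stays moved. The work goes in short steps, Python scripts to look and compute and a shell command to move; the robot and the scene stay as the last step left them, time stands still between calls to the robot, and variables do not carry over. Pictures are saved under pics/ and viewed, at most 13 in all, crops included, and the job is handed in when it is done.

```bash
mkdir -p pics; ls
python3 - <<'E'
from rig import manip
import cv2,numpy as np
print(manip.get_state())
for n in("scene","top","wrist"):
    im=manip.get_image(n); cv2.imwrite(f"pics/{n}0.png",im[:,:,::-1]); print(n,manip.camera_info(n))
E
```

```text
pics
{'clock': 0.0, 'qpos': array([ 1.04199414e+00,  2.76563055e-01,  1.50616481e+00,  2.52254343e-06,
        1.36072123e+00, -1.21006407e-01]), 'qd': array([-0.00129146,  0.00067953, -0.00050546, -0.00016176,  0.00200834,
        0.00094292]), 'effort': array([ 3.23073473e-03, -4.16772366e+01, -2.45812923e+01,  2.42092965e-04,
        1.08660504e-02, -1.35759939e-05]), 'position': array([0.22776268, 0.52736212, 0.23044533]), 'ee_rot': array([-2.97473945e-04,  2.02488176e-01,  9.79284268e-01, -8.79264670e-04]), 'contact_force': array([-0.43094603, -0.51789359, -0.35238815]), 'moment': array([-0.0159164 ,  0.0194345 ,  0.02760127]), 'gripper_force': 0.0, 'width': 0.08558113610589134}
scene {'camera_matrix': array([[533.99794628,   0.        , 271.44213885],
       [  0.        , 533.99794628, 209.81134431],
       [  0.        ,   0.        ,   1.        ]]), 'eye': array([-0.56855481, -0.1855499 ,  0.6508235 ]), 'orientation': array([-0.37376431,  0.6130148 , -0.58501475,  0.37718807])}
top {'camera_matrix': array([[429.03897454,   0.        , 276.87174306],
       [  0.        , 429.03897454, 207.67726609],
       [  0.        ,   0.        ,   1.        ]]), 'eye': array([ 0.32046203, -0.190765  ,  1.32623733]), 'orientation': array([ 0.0780489 , -0.69735238,  0.70975733, -0.06206897])}
wrist {'camera_matrix': array([[320.80919461,   0.        , 278.67314288],
       [  0.        , 320.80919461, 206.844594  ],
       [  0.        ,   0.        ,   1.        ]]), 'tool_from_camera': array([[-7.14902295e-04, -9.50357844e-01, -3.11158251e-01,
         8.10656903e-02],
       [ 9.99999744e-01, -6.86079083e-04, -2.02088401e-04,
        -3.62284073e-04],
       [-2.14228708e-05, -3.11158316e-01,  9.50358091e-01,
        -1.42732708e-01],
       [ 0.00000000e+00,  0.00000000e+00,  0.00000000e+00,
         1.00000000e+00]])}
```

View pics/scene0.png

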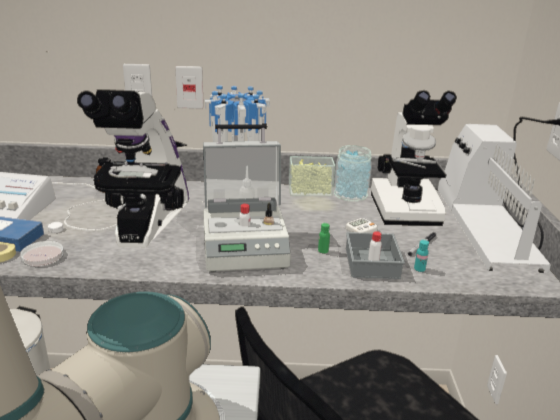

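View pics/top0.png

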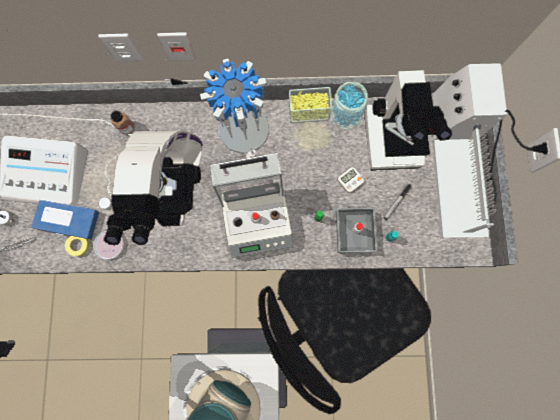

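Top view: the bin is at (357,231) and holds a white bottle with a red cap at (359,227). A green bottle at (320,215) and a turquoise one at (392,236) stand outside it, so those are the decoys. The wells are at (238,222), which is dark and apparently free, (255,216) with a red cap, and (274,215) with a dropper. The bar is at about (247,167). Next I measure these and confirm with a crop.

```bash
cat > h.py <<'E'
import numpy as np,cv2
from rig import manip
from scipy.spatial.transform import Rotation as R
def rot(q): return R.from_quat(np.r_[q[1:],q[0]])
def cam(n,st=None):
    c=manip.camera_info(n);K=c["camera_matrix"]
    if n=="wrist":
        st=st or manip.get_state(); T=c["tool_from_camera"]; Q=rot(st["ee_rot"])
        return K,st["position"]+Q.apply(T[:3,3]),Q.as_matrix()@T[:3,:3]
    return K,np.array(c["eye"]),rot(c["orientation"]).as_matrix()
def ray(C,p):
    K,e,M=C; d=M@np.linalg.solve(K,[p[0],p[1],1]); return e,d/np.linalg.norm(d)
def onz(C,p,z):
    e,d=ray(C,p); return e+d*(z-e[2])/d[2]
def tri(A,pa,B,pb):
    e1,d1=ray(A,pa);e2,d2=ray(B,pb)
    t=np.linalg.lstsq(np.c_[d1,-d2],e2-e1,rcond=None)[0]
    a,b=e1+t[0]*d1,e2+t[1]*d2; return (a+b)/2,np.linalg.norm(a-b)
def proj(C,P):
    K,e,M=C; q=K@(M.T@(np.asarray(P)-e)); return q[:2]/q[2]
def blobs(im,m,amin=15):
    n,_,s,c=cv2.connectedComponentsWithStats(m.astype(np.uint8)); return [(c[i].round(1),s[i].tolist()) for i in range(1,n) if s[i,4]>=amin]
E
python3 - <<'E'
from h import *
ims={n:cv2.imread(f"pics/{n}0.png") for n in("top","scene")}
for n,im in ims.items():
    h=cv2.cvtColor(im,cv2.COLOR_BGR2HSV); m=((h[...,0]<8)|(h[...,0]>172))&(h[...,1]>150)&(h[...,2]>80)
    C=cam(n)
    for c,s in blobs(im,m): print(n,c,s,onz(C,c,.076).round(3),onz(C,c,.121).round(3))
a=cv2.resize(ims["top"][140:270,195:415],None,fx=3.4,fy=3.4,interpolation=cv2.INTER_CUBIC)
cv2.imwrite("pics/c1.png",a[:440])
b=cv2.resize(ims["scene"][130:285,190:440],None,fx=3.2,fy=3.2,interpolation=cv2.INTER_CUBIC)
cv2.imwrite("pics/c2.png",b)
E
```

```text
top [177.2  49. ] [171, 48, 13, 3, 30] [1.102 0.15  0.076] [1.074 0.138 0.121]
top [255.1 215.6] [253, 213, 6, 6, 26] [ 0.55  -0.099  0.076] [ 0.541 -0.103  0.121]
top [359.5 225.8] [357, 223, 6, 6, 28] [ 0.513 -0.406  0.076] [ 0.506 -0.398  0.121]
scene [188.9  87.5] [184, 86, 10, 5, 35] [1.876 0.256 0.076] [1.685 0.221 0.121]
scene [244.5 208.4] [241, 205, 8, 8, 56] [ 0.62  -0.096  0.076] [ 0.527 -0.103  0.121]
scene [376.1 236.3] [373, 233, 7, 8, 50] [ 0.5   -0.404  0.076] [ 0.416 -0.387  0.121]
```

View pics/c1.png

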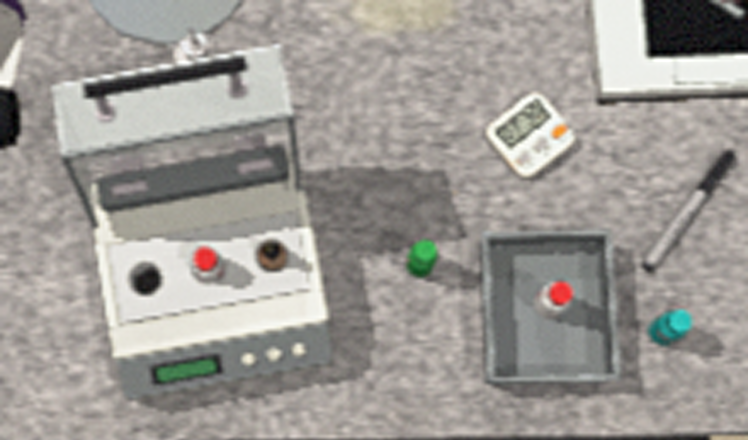

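View pics/c2.png

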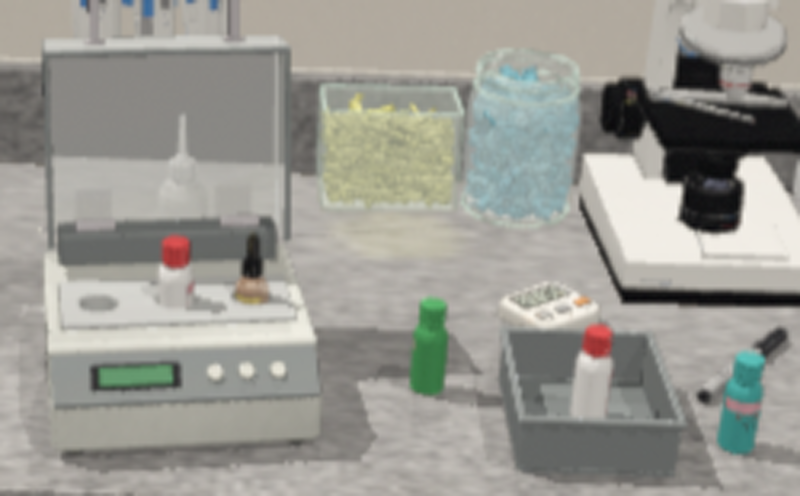

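The crop confirms it. The bottle in the grey bin is white with a red cap, at top (359,226), and it is the only thing in the bin. The green bottle at (320,215) and the turquoise one at (392,236) stand outside and are not meant. The left well, at top (238,221.5), is free. The middle well holds the red-capped bottle and the right one the dropper.

Run:
```python
from h import *
T=cam("top");S=cam("scene")
print("bottle",tri(T,(359.5,225.8),S,(376.1,236.3)))
print("seated",tri(T,(255.1,215.6),S,(244.5,208.4)))
im=cv2.imread("pics/top0.png");g=im.max(2)
m=np.zeros(g.shape,bool); m[216:227,231:246]=g[216:227,231:246]<80
for c,s in blobs(im,m): print("well",c,s,onz(T,c,.074))
f=lambda x,y:(195+x/3.4-.35,140+y/3.4-.35)
w=onz(T,f(146,277),.074);print("well hand",w, onz(S,(190+97/3.2,130+302/3.2),.074))
a,b=onz(T,f(88,92),.28),onz(T,f(244,64),.28);print("bar ends",a,b,"len",np.linalg.norm(a-b),"mid",(a+b)/2)
d=a-b;print("yaw bar",np.degrees(np.arctan2(-d[0],d[1])))
print("bin rim",[onz(T,f(*p),.045).round(3) for p in((483,236),(607,236),(615,376),(490,380))])
p,q=onz(T,f(113,357),.07),onz(T,f(327,330),.07);d=p-q;print("front edge",p,q,np.degrees(np.arctan2(-d[0],d[1])))
```

```text
bottle (array([ 0.51433165, -0.40707069,  0.068205  ]), np.float64(0.00044866095012261554))
seated (array([ 0.54269809, -0.10215836,  0.11339371]), np.float64(0.00013745918891337007))
well [237.8 222.2] [234, 219, 8, 7, 43] [ 0.53103792 -0.04775113  0.074     ]
well hand [ 0.53429405 -0.04712134  0.074     ] [ 0.53391869 -0.04649825  0.074     ]
bar ends [ 0.640361   -0.02682998  0.28      ] [ 0.65955058 -0.14391395  0.28      ] len 0.1186460932789347 mid [ 0.64995579 -0.08537196  0.28      ]
yaw bar 9.307788544357628
bin rim [array([ 0.571, -0.345,  0.045]), array([ 0.568, -0.455,  0.045]), array([ 0.444, -0.455,  0.045]), array([ 0.442, -0.346,  0.045])]
front edge [ 0.46528247 -0.01821423  0.07      ] [ 0.48539959 -0.20394646  0.07      ] 6.181748595919297
```

```bash
python3 -m handwheel '[{"translation":[0,-0.04,0],"angular":[0,0,-7],"hand":0.4},{"translation":[0,-0.04,0],"angular":[0,0,-7],"hand":0.4},{"translation":[0,-0.04,0],"angular":[0,0,-7],"hand":0.4},{"translation":[0,-0.04,0],"angular":[0,0,-2.4],"hand":0.4},{"translation":[-0.013,-0.038,0],"angular":[0,0,0],"hand":0.4},{"translation":[-0.013,-0.038,0],"angular":[0,0,0],"hand":0.4},{"translation":[-0.013,-0.038,0],"angular":[0,0,0],"hand":0.4},{"translation":[-0.013,-0.038,0],"angular":[0,0,0],"hand":0.4},{"translation":[-0.013,-0.038,0],"angular":[0,0,0],"hand":0.4},{"translation":[-0.013,-0.038,0],"angular":[0,0,0],"hand":0.4}]' 30; python3 -c "
from h import *
s=manip.get_state();print(s['qpos'].round(2),rot(s['ee_rot']).as_matrix().round(3))"
```

```text
clock: 0.98
position: [0.2706, 0.1437, 0.2314]
ee_rot: [0.0, -0.001, 1.0, 0.0]
contact_force: [1.3, 0.8, 0.2]
width: 0.0512
gripper_force: 0.0
[ 0.26 -0.15  1.97  0.    1.32 -1.31] [[-1.    -0.002  0.001]
 [-0.002  1.     0.   ]
 [-0.001  0.    -1.   ]]
```

```bash
python3 -m handwheel '[{"translation":[0,-0.04,0],"angular":[0,0,0],"hand":0.4},{"translation":[0,-0.04,0],"angular":[0,0,0],"hand":0.4},{"translation":[0,-0.04,0],"angular":[0,0,0],"hand":0.4},{"translation":[0,-0.04,0],"angular":[0,0,0],"hand":0.4},{"translation":[0,-0.04,0],"angular":[0,0,0],"hand":0.4},{"translation":[0,-0.04,0],"angular":[0,0,0],"hand":0.4},{"translation":[-0.02,-0.03,0],"angular":[0,0,0],"hand":0.4},{"translation":[-0.02,-0.03,0],"angular":[0,0,0],"hand":0.4},{"translation":[-0.02,-0.03,0],"angular":[0,0,0],"hand":0.4},{"translation":[-0.02,-0.03,0],"angular":[0,0,0],"hand":0.4}]'
python3 -m handwheel '[{"translation":[-0.02,-0.03,0.01],"angular":[0,0,0],"hand":0.4},{"translation":[-0.02,-0.03,0.01],"angular":[0,0,0],"hand":0.4},{"translation":[-0.02,-0.03,0.01],"angular":[0,0,0],"hand":0.4},{"translation":[-0.02,-0.03,0.01],"angular":[0,0,0],"hand":0.4},{"translation":[-0.02,-0.03,0.01],"angular":[0,0,0],"hand":0.4},{"translation":[-0.02,-0.03,0.01],"angular":[0,0,0],"hand":0.4},{"translation":[0,0,0],"angular":[0,-5,0],"hand":0.4},{"translation":[0,0,0],"angular":[0,-5,0],"hand":0.4},{"translation":[0,0,0],"angular":[0,0,0],"hand":0.4}]'
python3 - <<'E'
from h import *
s=manip.get_state();im=manip.get_image("wrist")[:,:,::-1].copy();cv2.imwrite("pics/w1.png",im)
print(s['qpos'].round(2),s['position'])
C=cam("wrist",s);h=cv2.cvtColor(im,cv2.COLOR_BGR2HSV); m=((h[...,0]<8)|(h[...,0]>172))&(h[...,1]>150)&(h[...,2]>60)
for c,b in blobs(im,m,40): print(c,b,onz(C,c,.068),onz(C,c,.076))
print(proj(C,(.514,-.407,.076)))
E
```

```text
clock: 1.82
position: [0.3513, -0.2164, 0.2311]
ee_rot: [0.0, 0.001, 1.0, 0.0]
contact_force: [0.4, 0.4, 0.7]
width: 0.0512
gripper_force: 0.0
clock: 2.57
position: [0.4683, -0.3939, 0.1684]
ee_rot: [0.085, 0.001, 0.996, 0.002]
contact_force: [-1.4, 0.9, -0.4]
width: 0.0511
gripper_force: 0.0
[-0.89  0.31  1.63  0.15  1.1  -2.53] [ 0.46825095 -0.39388532  0.16841066]
[262.3 237.7] [251, 223, 23, 30, 569] [ 0.51405185 -0.40729218  0.068     ] [ 0.50877186 -0.40683682  0.076     ]
[262.27150221 243.02597526]
```

View pics/w1.png

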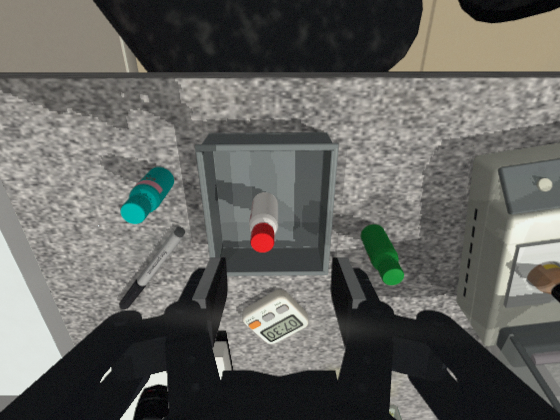

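The wrist view shows the red cap at (262,238), clear of the bin walls. The bottle is at (0.513, -0.407), which agrees with the first measurement. Now I go down and grip.

```bash
python3 -m handwheel '[{"translation":[-0.012,-0.007,0],"angular":[0,0,0],"hand":0.5},{"translation":[-0.012,-0.006,0],"angular":[0,0,0],"hand":0.5},{"translation":[0,0,0.025],"angular":[0,0,0],"hand":0.5},{"translation":[0,0,0.025],"angular":[0,0,0],"hand":0.5},{"translation":[0,0,0.025],"angular":[0,0,0],"hand":0.5},{"translation":[0,0,0.025],"angular":[0,0,0],"hand":0.5},{"translation":[0,0,0.025],"angular":[0,0,0],"hand":0.5},{"translation":[0,0,0.016],"angular":[0,0,0],"hand":0.5},{"translation":[0,0,0],"angular":[0,0,0],"hand":0.5}]'
python3 -m handwheel '[{"translation":[0,0,0],"angular":[0,0,0],"hand":1},{"translation":[0,0,0],"angular":[0,0,0],"hand":1},{"translation":[0,0,0],"angular":[0,0,0],"hand":1},{"translation":[0,0,0],"angular":[0,0,0],"hand":1},{"translation":[0,0,0],"angular":[0,0,0],"hand":1},{"translation":[0,0,0],"angular":[0,0,0],"hand":1}]' 35
```

```text
clock: 3.37
position: [0.5189, -0.4051, 0.0336]
ee_rot: [0.085, -0.001, 0.996, 0.002]
contact_force: [-0.9, 0.5, -0.1]
width: 0.0428
gripper_force: 0.0
clock: 3.87
position: [0.5197, -0.408, 0.0378]
ee_rot: [0.088, -0.0, 0.996, -0.001]
contact_force: [-0.1, 0.5, 2.9]
width: 0.0249
gripper_force: 34.8
```

```bash
python3 -m handwheel '[{"translation":[-0.0034,0,-0.0197],"angular":[0,0,0],"hand":1},{"translation":[-0.0052,0,-0.0295],"angular":[0,0,0],"hand":1},{"translation":[-0.0052,0,-0.0295],"angular":[0,0,0],"hand":1},{"translation":[-0.0052,0,-0.0295],"angular":[0,0,0],"hand":1},{"translation":[-0.0034,0,-0.0197],"angular":[0,0,0],"hand":1},{"translation":[0,0,0],"angular":[0,0,0],"hand":1},{"translation":[0,0,0],"angular":[0,0,0],"hand":1}]'
python3 - <<'E'
from h import *
s=manip.get_state();im=manip.get_image("wrist")[:,:,::-1].copy();sc=manip.get_image("scene")[:,:,::-1]
S=cam("scene");p=proj(S,s['position']);print(s['qpos'].round(2),s['position'],p)
x,y=int(p[0]),int(p[1]);x=min(max(x,60),500);y=max(y,60)
a=cv2.resize(sc[y-60:y+60,x-60:x+60],(400,400));cv2.imwrite("pics/w2.png",np.hstack([a,cv2.resize(im[150:360,170:380],(400,400))]))
E
```

```text
clock: 4.45
position: [0.5195, -0.408, 0.168]
ee_rot: [0.088, -0.0, 0.996, -0.001]
contact_force: [0.3, 0.1, -0.8]
width: 0.0246
gripper_force: 34.7
[-0.84  0.37  1.53  0.14  1.12 -2.47] [ 0.519501   -0.40802364  0.16804686] [381.2672479  195.71941586]
```

View pics/w2.png

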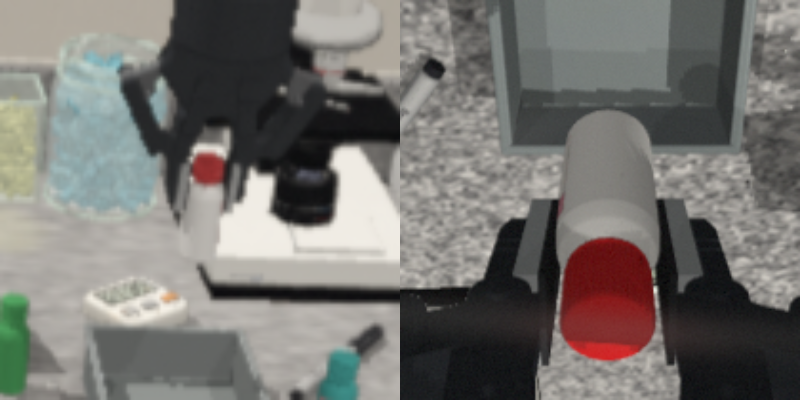

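Run:
```python
from h import *
s=manip.get_state();C=cam("wrist",s)
P=s['position'];up=np.array([0,0,1])
im=manip.get_image("wrist")[:,:,::-1].copy();cv2.imwrite("pics/w2full.png",im)
h=cv2.cvtColor(im,cv2.COLOR_BGR2HSV); m=((h[...,0]<8)|(h[...,0]>172))&(h[...,1]>150)&(h[...,2]>60)
print([b for b in blobs(im,m,200)])
f=lambda x,y:((x-400)*210/400+170,y*210/400+150)
print("obs bottom far edge",f(605,110),"cap/body edge near",f(608,240),"cap bottom edge",f(608,358), "cap widths",f(562,0)[0],f(655,0)[0],"body",f(565,0)[0],f(657,0)[0])
# assumed grasp h above bottle base at grip point
Q=rot(s['ee_rot']);g=P-Q.apply([0,0,.019])
for hh in(.04,.045,.05,.055,.06):
  b=g-up*hh
  ring=lambda r,z:np.array([proj(C,b+[r*np.cos(a),r*np.sin(a),z]) for a in np.linspace(0,6.28,40)])
  o=lambda r,z:(ring(r,z).min(0).round(0),ring(r,z).max(0).round(0))
  print(hh,"base",o(.013,0),"should",o(.013,.058),"capbot",o(.01,.058),"captop",o(.01,.073))
```

```text
[(array([278.8, 307.2]), [255, 275, 49, 64, 2618])]
obs bottom far edge (277.625, 207.75) cap/body edge near (279.2, 276.0) cap bottom edge (279.2, 337.95) cap widths 255.05 303.875 body 256.625 304.925
0.04 base (array([255., 222.]), array([302., 261.])) should (array([246., 301.]), array([312., 348.])) capbot (array([254., 307.]), array([304., 343.])) captop (array([251., 340.]), array([307., 377.]))
0.045 base (array([256., 218.]), array([301., 256.])) should (array([247., 292.]), array([311., 338.])) capbot (array([254., 297.]), array([303., 333.])) captop (array([252., 328.]), array([306., 365.]))
0.05 base (array([256., 213.]), array([301., 251.])) should (array([248., 283.]), array([310., 328.])) capbot (array([255., 289.]), array([302., 323.])) captop (array([253., 317.]), array([305., 353.]))
0.055 base (array([257., 209.]), array([300., 246.])) should (array([249., 275.]), array([309., 319.])) capbot (array([256., 280.]), array([302., 315.])) captop (array([254., 307.]), array([304., 343.]))
0.06 base (array([257., 205.]), array([300., 241.])) should (array([250., 267.]), array([308., 311.])) capbot (array([257., 273.]), array([301., 306.])) captop (array([254., 297.]), array([303., 333.]))
```

The bottle is held upright. The base edge at v≈208 and the cap's near edge at v≈339 agree with a grip about 54 mm up. Next I carry it over the free well.

```bash
python3 -m handwheel '[{"translation":[-0.0026,0,-0.0148],"angular":[-0.83,0,-4.68],"hand":1},{"translation":[-0.0026,0,-0.0148],"angular":[-0.83,0,-4.68],"hand":1},{"translation":[-0.004,0.018,0.0007],"angular":[0,0,0],"hand":1},{"translation":[-0.0075,0.035,0.0013],"angular":[0,0,0],"hand":1},{"translation":[-0.0075,0.035,0.0013],"angular":[0,0,0],"hand":1},{"translation":[-0.0075,0.035,0.0013],"angular":[0,0,0],"hand":1},{"translation":[-0.0075,0.035,0.0013],"angular":[0,0,0],"hand":1},{"translation":[-0.0075,0.035,0.0013],"angular":[0,0,0],"hand":1},{"translation":[-0.0075,0.035,0.0013],"angular":[0,0,0],"hand":1},{"translation":[-0.0075,0.035,0.0013],"angular":[0,0,0],"hand":1}]'
python3 -m handwheel '[{"translation":[-0.0075,0.035,0.0013],"angular":[0,0,0],"hand":1},{"translation":[-0.007,0.035,0.0013],"angular":[0,0,0],"hand":1},{"translation":[-0.004,0.02,0.0007],"angular":[0,0,0],"hand":1},{"translation":[0,0,0],"angular":[0,0,0],"hand":1},{"translation":[0,0,0],"angular":[0,0,0],"hand":1}]'
python3 - <<'E'
from h import *
s=manip.get_state();im=manip.get_image("wrist")[:,:,::-1].copy();cv2.imwrite("pics/w3.png",im)
print(s['qpos'].round(2),s['position'],rot(s['ee_rot']).as_matrix().round(3))
C=cam("wrist",s);print("well px",proj(C,(.533,-.047,.074)))
E
```

```text
clock: 5.43
position: [0.531, -0.1366, 0.1948]
ee_rot: [0.085, -0.083, 0.993, 0.008]
contact_force: [0.7, 0.1, -0.6]
width: 0.0247
gripper_force: 34.7
clock: 5.85
position: [0.5349, -0.0456, 0.1953]
ee_rot: [0.086, -0.084, 0.993, 0.008]
contact_force: [-0.1, -0.1, -0.6]
width: 0.0244
gripper_force: 34.7
[-0.26  0.16  1.77  0.08  1.06 -2.04] [ 0.53489138 -0.04557276  0.19525909] [[-0.971 -0.168  0.169]
 [-0.166  0.986  0.03 ]
 [-0.171  0.001 -0.985]]
well px [276.92378206 175.37345212]
```

View pics/w3.png

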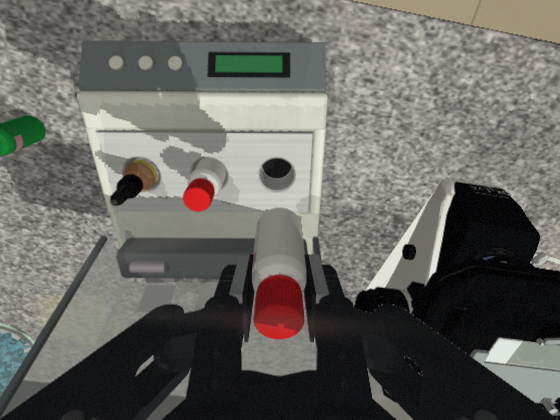

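The well mouth is at (277,173), unobstructed, and the heater's edges are level in the picture, so the yaw is right. I measure the mouth and the bottle with this same camera.

Run:
```python
from h import *
s=manip.get_state();C=cam("wrist",s);im=cv2.imread("pics/w3.png")
g=cv2.cvtColor(im,cv2.COLOR_BGR2GRAY)
print(g[173,250:305:2]);print(g[148:202:2,277])
for t in(90,110,130,145):
    m=np.zeros_like(g);m[150:196,255:300]=(g[150:196,255:300]<t)*255
    c=max(cv2.findContours(m,cv2.RETR_EXTERNAL,cv2.CHAIN_APPROX_NONE)[0],key=cv2.contourArea)
    e=cv2.fitEllipse(cv2.convexHull(c));print(t,e,cv2.boundingRect(c),onz(C,e[0],.074))
W=np.array([proj(C,np.array([.533,-.047,.074])+.0145*np.array([np.cos(a),np.sin(a),0])) for a in np.linspace(0,6.28,60)]);print("pred mouth",W.min(0),W.max(0))
# held bottle silhouette
body=(g>0)
for v in(215,225,235,245,255,260):print(v,g[v,246:314:2])
print(g[198:224:1,279])
Q=rot(s['ee_rot']);gp=s['position']-Q.apply([0,0,.019]);hx=np.array([.986,.166,0])
for d in(-.003,0,.003):
  b=gp+d*hx-[0,0,.0535]
  o=lambda r,z:(lambda A:(A.min(0).round(1),A.max(0).round(1)))(np.array([proj(C,b+[r*np.cos(a),r*np.sin(a),z]) for a in np.linspace(0,6.28,60)]))
  print(d,b,"base",o(.013,0),"captop",o(.01,.073))
h=cv2.cvtColor(im,cv2.COLOR_BGR2HSV); m=((h[...,0]<8)|(h[...,0]>172))&(h[...,1]>150)&(h[...,2]>60)
print(blobs(im,m,200))
```

```text
[194 194 195 194 180 118 102  87  35  15  20  21  20  18  21  21  18  22
  22  87  91  89 126 191 198 197 198 197]
[199 199 200 198 183  80  28  26  26  20  24  21  23  24  23  95  97 101
  96  96 100 144 178 202 204 199 197]
90 ((274.4942932128906, 171.0640869140625), (24.902141571044922, 32.43738555908203), 55.908260345458984) (262, 158, 30, 28) [ 0.53003561 -0.05072348  0.074     ]
110 ((276.6064453125, 173.31695556640625), (31.837862014770508, 33.28248977661133), 86.32109832763672) (261, 158, 33, 32) [ 0.53172023 -0.04867276  0.074     ]
130 ((276.6772766113281, 173.44845581054688), (32.27659225463867, 34.848602294921875), 92.42939758300781) (260, 158, 35, 32) [ 0.53182615 -0.04859559  0.074     ]
145 ((276.8204040527344, 173.6842498779297), (32.777645111083984, 35.84978485107422), 98.95867919921875) (259, 158, 36, 33) [ 0.53201397 -0.04844392  0.074     ]
pred mouth [260.93742976 158.43802426] [295.73110881 190.79845665]
215 [136 137 137 136 139 139 138 130 127 123 125 125 126 124 125 127 125 122
 123 122 119 118 118 120 125 132 161 185 186 183 184 184 183 182]
225 [137 138 133 
[... 653 characters left out ...]
130 128 124 112 106 102 101  21  13  76  81]
[199 194 198 203 205 203 197 196 199 164 131 124 126 125 122 124 124 124
 124 123 122 125 120 124 123 125]
-0.003 [ 0.52905468 -0.04770304  0.16070144] base (array([256.2, 205.5]), array([300.4, 243.3])) captop (array([252.6, 303.9]), array([304.2, 340.7]))
0 [ 0.53201268 -0.04720504  0.16070144] base (array([256.4, 210.1]), array([300.2, 247.4])) captop (array([252.9, 309.7]), array([303.9, 345.7]))
0.003 [ 0.53497068 -0.04670704  0.16070144] base (array([256.6, 214.7]), array([300.1, 251.4])) captop (array([253.2, 315.5]), array([303.6, 350.7]))
[(array([198.6, 194.8]), [183, 179, 31, 32, 759]), (array([278.7, 307.4]), [255, 275, 49, 64, 2634])]
```

```bash
python3 -m handwheel '[{"translation":[0.0032,-0.0003,0.0192],"angular":[0,0,0],"hand":1},{"translation":[0.0032,-0.0003,0.0192],"angular":[0,0,0],"hand":1},{"translation":[0.0032,-0.0003,0.0192],"angular":[0,0,0],"hand":1},{"translation":[0.0032,-0.0003,0.0192],"angular":[0,0,0],"hand":1},{"translation":[0,0,0],"angular":[0,0,0],"hand":1},{"translation":[0,0,0],"angular":[0,0,0],"hand":1}]'
python3 - <<'E'
from h import *
s=manip.get_state();im=manip.get_image("wrist")[:,:,::-1].copy();cv2.imwrite("pics/w4.png",im)
sc=manip.get_image("scene")[:,:,::-1]
a=cv2.resize(im[150:360,180:380],(570,600),interpolation=cv2.INTER_CUBIC)
b=cv2.resize(sc[165:265,205:245],(230,600),interpolation=cv2.INTER_CUBIC);cv2.imwrite("pics/w4c.png",np.hstack([a,b]))
print(s['position'],s['contact_force'])
C=cam("wrist",s);Q=rot(s['ee_rot']);gp=s['position']-Q.apply([0,0,.019]);hx=np.array([.986,.166,0])
o=lambda b,r,z:(lambda A:(A.min(0).round(1),A.max(0).round(1)))(np.array([proj(C,b+[r*np.cos(a),r*np.sin(a),z]) for a in np.linspace(0,6.28,60)]))
for w in((.532,-.0485,.074),(.5335,-.047,.074)):print("mouth",o(np.array(w),.0145,0))
b=gp-[0,0,.0535]; print(b,"base",o(b,.013,0))
E
```

```text
clock: 6.4
position: [0.5358, -0.0489, 0.1175]
ee_rot: [0.085, -0.082, 0.993, 0.008]
contact_force: [0.0, -0.4, 0.2]
width: 0.0251
gripper_force: 34.7
[ 0.53584558 -0.04886956  0.11754573] [ 0.00314119 -0.38816777  0.22214788]
mouth (array([256.4, 200.2]), array([303.4, 240.8]))
mouth (array([258.5, 202.8]), array([305.3, 243. ]))
[ 0.53265201 -0.04942635  0.08276714] base (array([256.3, 210.2]), array([300.2, 247.5]))
```

View pics/w4c.png

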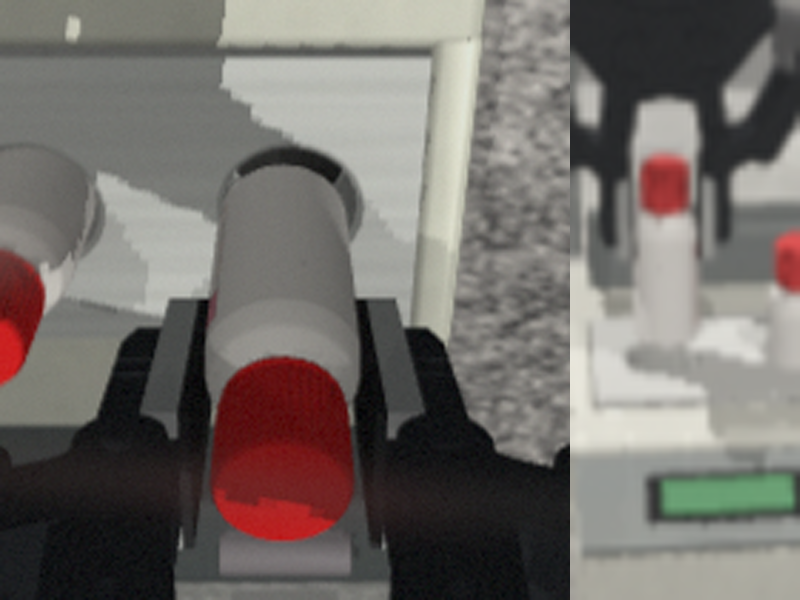

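The mouth rim and the bottle base are both visible: the rim's top is at v≈201 and the base's top edge at v≈208. I measure the sideways offset numerically.

Run:
```python
from h import *
g=cv2.cvtColor(cv2.imread("pics/w4.png"),cv2.COLOR_BGR2GRAY)
for v in(204,206,208,210,214,218,222,226,232,240):print(v,g[v,250:314])
print(g[194:222,281])
```

```text
204 [119 118 119 118 118 119 120 118 118 119 120 119 118 118 117 117 109  98
  85  69  57  51  43  42  45  42  44  42  36  33  36  35  37  33  35  33
  30  31  33  27  33  43  59  76 101 128 150 168 179 186 185 185 187 186
 187 186 187 186 185 186 186 186 185 188]
206 [116 118 117 119 118 119 115 120 117 118 117 117 116 112  99  86  70  55
  43  41  42  42  39  42  44  44  44  42  39  38  35  33  37  34  34  35
  30  32  30  27  30  32  29  30  29  40  63  93 125 150 169 181 185 184
 186 185 186 186 185 185 186 185 185 186]
208 [119 118 115 116 118 118 116 118 117 119 115 111  98  82  58  45  44  41
  43  40  41  58  79 101 102  98 105 103 103 107 102 101  97  98  98  83
  66  43  28  27  28  28  24  31  23  26  25  28  38  72 119 147 172 182
 181 183 183 184 184 183 182 183 184 184]
210 [121 116 116 117 116 119 119 118 119 112 103  96 119  82  45  43  50  64
  98 106 119 117 117 117 115 116 115 118 117 116 115 115 114 116 111 114
 114 113 104  96  77  47  31  25  23  27  23  28  22  59  93 105 126 154
 176 183 183 182 183 182 184 184 186 184]
214 [120 123 123 124 121 121 121 117 101
[... 964 characters left out ...]
6 105  80  70
  91 102 105 149 164 164 162 163 163 175]
232 [179 180 180 180 180 162 116 100  99 109 112 113 111 113 114 114 114 116
 116 116 115 116 115 115 115 117 117 117 117 113 114 113 114 114 112 112
 113 111 111 109 109 107 108 106 104 103 101 100  97 107 119 124 114 104
 121 154 162 159 163 162 163 161 162 159]
240 [179 178 182 181 169 119 102  97 107 110 111 112 115 116 113 116 117 116
 118 117 114 116 115 117 116 117 118 116 114 114 113 115 114 113 112 110
 111 110 111 110 108 105 105 105 104 103 102 100 100  95  97  96  99 151
 161 164 164 164 164 162 163 165 164 164]
[185 185 172 156 139 114  92  68  45  33  35  35  33  55 101 116 115 114
 117 113 115 115 114 114 116 114 114 115]
```

```bash
python3 -m handwheel '[{"translation":[-0.0016,0.0017,0.0003],"angular":[0,0,0],"hand":1},{"translation":[0,0,0],"angular":[0,0,0],"hand":1},{"translation":[0.0012,0,0.0064],"angular":[0,0,0],"hand":1},{"translation":[0.0012,0,0.0064],"angular":[0,0,0],"hand":1},{"translation":[0.0005,0,0.003],"angular":[0,0,0],"hand":1},{"translation":[0,0,0],"angular":[0,0,0],"hand":1},{"translation":[0,0,0],"angular":[0,0,0],"hand":1}]'
```

```text
clock: 7.08
position: [0.5376, -0.0457, 0.1023]
ee_rot: [0.086, -0.083, 0.993, 0.008]
contact_force: [0.1, 0.2, -0.7]
width: 0.0246
gripper_force: 34.6
```

```bash
python3 -m handwheel '[{"translation":[0.0009,0,0.0049],"angular":[0,0,0],"hand":1},{"translation":[0.0009,0,0.0049],"angular":[0,0,0],"hand":1},{"translation":[0.0009,0,0.0049],"angular":[0,0,0],"hand":1},{"translation":[0,0,0],"angular":[0,0,0],"hand":1},{"translation":[0,0,0],"angular":[0,0,0],"hand":1}]'
python3 -m handwheel '[{"translation":[0.0004,0,0.002],"angular":[0,0,0],"hand":1},{"translation":[0.0004,0,0.002],"angular":[0,0,0],"hand":1},{"translation":[0,0,0],"angular":[0,0,0],"hand":1},{"translation":[0,0,0],"angular":[0,0,0],"hand":1}]'
```

```text
clock: 7.5
position: [0.5376, -0.0458, 0.0873]
ee_rot: [0.086, -0.083, 0.993, 0.008]
contact_force: [0.1, -0.7, -0.7]
width: 0.0248
gripper_force: 34.6
clock: 7.83
position: [0.5376, -0.0458, 0.0836]
ee_rot: [0.087, -0.083, 0.993, 0.007]
contact_force: [-0.3, 0.2, -0.8]
width: 0.0251
gripper_force: 34.6
```

Almost at the floor and still no force. Two millimetres more at a time until it makes contact.

```bash
python3 -m handwheel '[{"translation":[0.0003,0,0.002],"angular":[0,0,0],"hand":1},{"translation":[0,0,0],"angular":[0,0,0],"hand":1},{"translation":[0,0,0],"angular":[0,0,0],"hand":1}]'
python3 -m handwheel '[{"translation":[0.0003,0,0.002],"angular":[0,0,0],"hand":1},{"translation":[0,0,0],"angular":[0,0,0],"hand":1},{"translation":[0,0,0],"angular":[0,0,0],"hand":1}]'
```

```text
clock: 8.08
position: [0.5381, -0.0459, 0.0827]
ee_rot: [0.088, -0.083, 0.993, 0.007]
contact_force: [-2.0, -0.3, 6.2]
width: 0.0248
gripper_force: 35.3
clock: 8.33
position: [0.5385, -0.0458, 0.0827]
ee_rot: [0.088, -0.083, 0.993, 0.007]
contact_force: [-5.6, 0.7, 20.1]
width: 0.0246
gripper_force: 36.8
```

The bottle is on the well floor: contact at z = 0.0827 against 0.0828 predicted. I ease off, open slightly and withdraw along the fingers.

```bash
python3 -m handwheel '[{"translation":[-0.0005,0,-0.003],"angular":[0,0,0],"hand":1},{"translation":[0,0,0],"angular":[0,0,0],"hand":0.56},{"translation":[0,0,0],"angular":[0,0,0],"hand":0.56},{"translation":[0,0,0],"angular":[0,0,0],"hand":0.56},{"translation":[0,0,0],"angular":[0,0,0],"hand":0.56},{"translation":[0,0,-0.01],"angular":[0,0,0],"hand":0.56},{"translation":[0,0,-0.02],"angular":[0,0,0],"hand":0.56},{"translation":[0,0,-0.03],"angular":[0,0,0],"hand":0.56},{"translation":[0,0,-0.04],"angular":[0,0,0],"hand":0.56},{"translation":[0,0,-0.04],"angular":[0,0,0],"hand":0.56}]'
python3 -m handwheel '[{"translation":[0.02,0,-0.035],"angular":[0,0,0],"hand":0.4},{"translation":[0.02,0,-0.035],"angular":[0,0,0],"hand":0.4},{"translation":[0.02,0,-0.035],"angular":[0,0,0],"hand":0.4},{"translation":[0,0,0],"angular":[0,0,0],"hand":0.4},{"translation":[0,0,0],"angular":[0,0,0],"hand":0.4}]'
python3 - <<'E'
from h import *
s=manip.get_state();print(s['qpos'].round(2),s['position'])
im=manip.get_image("wrist")[:,:,::-1].copy();cv2.imwrite("pics/w5.png",im);sc=manip.get_image("scene")[:,:,::-1].copy();cv2.imwrite("pics/s5.png",sc)
t=manip.get_image("top")[:,:,::-1].copy();cv2.imwrite("pics/t5.png",t)
b=cv2.resize(sc[125:265,190:305],(400,480),interpolation=cv2.INTER_CUBIC);cv2.imwrite("pics/v5.png",np.hstack([cv2.resize(im,(400,480)),b]))
E
```

```text
clock: 9.17
position: [0.5126, -0.0498, 0.2217]
ee_rot: [0.086, -0.083, 0.993, 0.008]
contact_force: [1.8, 0.1, -0.7]
width: 0.0378
gripper_force: 0.0
clock: 9.58
position: [0.4374, -0.0632, 0.3165]
ee_rot: [0.09, -0.082, 0.993, 0.006]
contact_force: [-0.0, 0.2, -0.5]
width: 0.0513
gripper_force: 0.0
[-0.38 -0.07  1.71  0.09  1.35 -2.13] [ 0.43739913 -0.06320043  0.31648096]
```

View pics/v5.png

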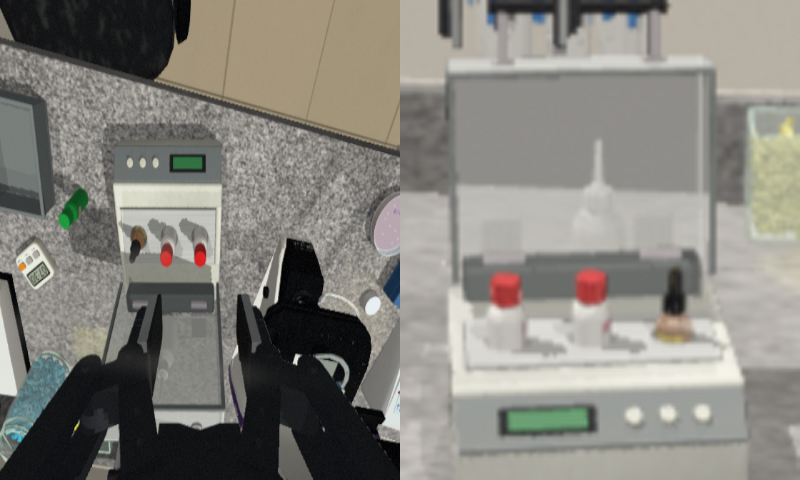

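The bottle stands in the left well, upright and level with its neighbour. The other two bottles are in place. Now I turn the hand so the fingers close along the heater's x.

```bash
python3 -m handwheel '[{"translation":[0,0,-0.01],"angular":[0,5,0],"hand":0.4},{"translation":[0,0,-0.01],"angular":[0,5,0],"hand":0.4},{"translation":[0,0,-0.01],"angular":[0,0,7],"hand":0.4},{"translation":[0,0,0],"angular":[0,0,7],"hand":0.4},{"translation":[0,0,0],"angular":[0,0,7],"hand":0.4},{"translation":[0,0,0],"angular":[0,0,7],"hand":0.4},{"translation":[0,0,0],"angular":[0,0,7],"hand":0.4},{"translation":[0,0,0],"angular":[0,0,7],"hand":0.4},{"translation":[0,0,0],"angular":[0,0,7],"hand":0.4},{"translation":[0,0,0],"angular":[0,0,7],"hand":0.4}]'
python3 -m handwheel '[{"translation":[0,0,0],"angular":[0,0,7],"hand":0.4},{"translation":[0,0,0],"angular":[0,0,7],"hand":0.4},{"translation":[0,0,0],"angular":[0,0,7],"hand":0.4},{"translation":[0,0,0],"angular":[0,0,7],"hand":0.4},{"translation":[0,0,0],"angular":[0,0,6],"hand":0.4},{"translation":[0,0,0],"angular":[0,0,0],"hand":0.4}]'
python3 - <<'E'
from h import *
s=manip.get_state();print(s['qpos'].round(2),s['position'],rot(s['ee_rot']).as_matrix().round(3))
for n in("top","scene"):
  im=cv2.imread(f"pics/{n[0]}0.png") if 0 else cv2.imread(f"pics/{n}0.png");C=cam(n)
  hi=np.array([.6177,-.0894,.1]);a=np.radians(9.5);hx=np.array([np.cos(a),np.sin(a),0]);hy=np.array([-np.sin(a),np.cos(a),0])
  bar=hi+.0357*hx+[0,0,.174];print(n,bar,[proj(C,bar+k*hy).round(1) for k in(-.062,0,.062)])
E
```

```text
clock: 10.57
position: [0.4352, -0.0628, 0.3414]
ee_rot: [-0.002, 0.397, 0.918, -0.0]
contact_force: [-0.1, 1.0, -0.0]
width: 0.0512
gripper_force: 0.0
clock: 11.07
position: [0.4352, -0.0629, 0.3415]
ee_rot: [-0.002, 0.646, 0.763, -0.001]
contact_force: [0.0, 0.0, -0.2]
width: 0.0514
gripper_force: 0.0
[-0.3   0.02  1.55  0.    1.57 -0.47] [ 0.43516103 -0.06285135  0.34149285] [[-0.165  0.986 -0.004]
 [ 0.986  0.165  0.002]
 [ 0.002 -0.003 -1.   ]]
top [ 0.6529104 -0.0835078  0.274    ] [array([266.8, 157.8]), array([243. , 162.2]), array([219.2, 166.6])]
scene [ 0.6529104 -0.0835078  0.274    ] [array([266.3, 126.5]), array([240.4, 126.9]), array([214.1, 127.3])]
```

```bash
python3 -m handwheel '[{"translation":[-0.0094,0.0352,0],"angular":[0,0,0],"hand":0.4},{"translation":[-0.0094,0.0352,0],"angular":[0,0,0],"hand":0.4},{"translation":[-0.0094,0.0352,0],"angular":[0,0,0],"hand":0.4},{"translation":[-0.0094,0.0352,0],"angular":[0,0,0],"hand":0.4},{"translation":[-0.0094,0.0352,0],"angular":[0,0,0],"hand":0.4},{"translation":[-0.0094,0.0352,0],"angular":[0,0,0],"hand":0.4},{"translation":[0,0,0],"angular":[0,0,0],"hand":0.4},{"translation":[0,0,0],"angular":[0,0,0],"hand":0.4}]'
python3 - <<'E'
from h import *
s=manip.get_state();print(s['qpos'].round(2),s['position'])
im=manip.get_image("wrist")[:,:,::-1].copy();cv2.imwrite("pics/w6.png",im)
C=cam("wrist",s);bar=np.array([.6529,-.0835,.274]);a=np.radians(9.5);hy=np.array([-np.sin(a),np.cos(a),0])
print([proj(C,bar+k*hy).round(1) for k in(-.062,-.03,0,.03,.062)])
E
```

```text
clock: 11.73
position: [0.6542, -0.0837, 0.3392]
ee_rot: [-0.003, 0.645, 0.764, -0.001]
contact_force: [-0.6, -0.2, 0.7]
width: 0.0513
gripper_force: 0.0
[-0.23  0.38  1.09  0.    1.68 -0.4 ] [ 0.65417164 -0.08369316  0.3391885 ]
[array([278.9, 300.1]), array([279., 262.]), array([279.1, 223.2]), array([279.3, 181. ]), array([279.5, 131.7])]
```

View pics/w6.png

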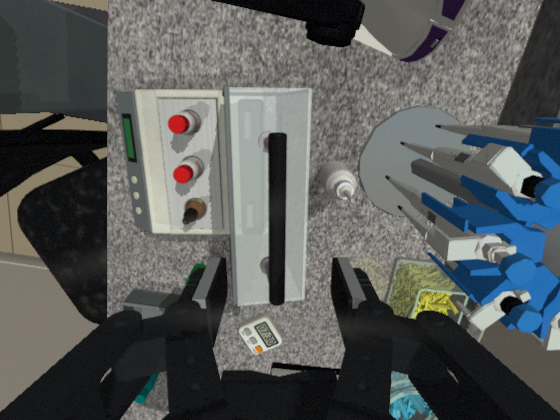

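The bar is at u≈277, v 133–303, within 2 px of the prediction, and the posts at v 142 and 265 are clear of the pads. I go down and grip it.

```bash
python3 -m handwheel '[{"translation":[0,-0.001,0.02],"angular":[0,0,0],"hand":0.4},{"translation":[0,0,0.025],"angular":[0,0,0],"hand":0.4},{"translation":[0,0,0.025],"angular":[0,0,0],"hand":0.4},{"translation":[0,0,0.013],"angular":[0,0,0],"hand":0.4},{"translation":[0,0,0],"angular":[0,0,0],"hand":0.4},{"translation":[0,0,0],"angular":[0,0,0],"hand":0.4}]'
python3 -m handwheel '[{"translation":[0,0,0],"angular":[0,0,0],"hand":0.8},{"translation":[0,0,0],"angular":[0,0,0],"hand":1},{"translation":[0,0,0],"angular":[0,0,0],"hand":1},{"translation":[0,0,0],"angular":[0,0,0],"hand":1},{"translation":[0,0,0],"angular":[0,0,0],"hand":1},{"translation":[0,0,0],"angular":[0,0,0],"hand":1},{"translation":[0,0,0],"angular":[0,0,0],"hand":1},{"translation":[0,0,0],"angular":[0,0,0],"hand":1}]' 50
```

```text
clock: 12.28
position: [0.6503, -0.0836, 0.2606]
ee_rot: [-0.001, 0.645, 0.764, -0.0]
contact_force: [0.8, -0.1, 0.5]
width: 0.0509
gripper_force: 0.0
clock: 12.95
position: [0.6527, -0.084, 0.262]
ee_rot: [0.002, 0.646, 0.764, 0.001]
contact_force: [0.6, -0.4, 6.1]
width: 0.0102
gripper_force: 49.0
```

```bash
python3 -m handwheel '[{"translation":[0,0,0],"angular":[0,0,0],"hand":0.7},{"translation":[0,0,0],"angular":[0,0,0],"hand":0.7},{"translation":[0,0,0],"angular":[0,0,0],"hand":0.7},{"translation":[0,0,0.007],"angular":[0,0,0],"hand":0.7},{"translation":[0,0,0],"angular":[0,0,0],"hand":0.7},{"translation":[0,0,0],"angular":[0,0,0],"hand":0.7}]'
python3 -m handwheel '[{"translation":[0,0,0],"angular":[0,0,0],"hand":0.9},{"translation":[0,0,0],"angular":[0,0,0],"hand":1},{"translation":[0,0,0],"angular":[0,0,0],"hand":1},{"translation":[0,0,0],"angular":[0,0,0],"hand":1},{"translation":[0,0,0],"angular":[0,0,0],"hand":1}]' 50
```

```text
clock: 13.45
position: [0.6511, -0.0839, 0.2522]
ee_rot: [-0.001, 0.646, 0.763, -0.0]
contact_force: [-0.1, 0.3, -0.4]
width: 0.0253
gripper_force: 0.0
clock: 13.87
position: [0.6516, -0.0839, 0.2532]
ee_rot: [-0.0, 0.646, 0.763, 0.0]
contact_force: [0.6, -0.6, -2.4]
width: 0.0104
gripper_force: 48.7
```

The grip is well centred on the bar. I work out the arc about the hinge, with the hand turning 45° while the cover goes from 100° to 45°.

```bash
cat > arc.py <<'E'
from h import *
import sys
def hand(th):  # hand pitched th deg forward of straight down
    a=np.radians(9.5);hx=np.array([np.cos(a),np.sin(a),0]);hy=np.array([-np.sin(a),np.cos(a),0]);t=np.radians(th)
    z=np.sin(t)*hx-np.cos(t)*np.array([0,0,1]); return hx,hy,np.c_[hy,np.cross(z,hy),z]
def run(a_deg,th,N):
    s=manip.get_state();P,M=s['position'],rot(s['ee_rot']).as_matrix()
    hx,hy,T=hand(th);H=np.array([.6177,-.0894,.1])-.0012*hx
    g=P-.019*M[:,2]+(-.0022)*M[:,2]; r=g-H
    print("now: bar radius %.4f cover angle %.2f deg, hand pitch %.2f, side %.4f"%(np.hypot(r@hx,r[2]),np.degrees(np.arctan2(r[2],-r@hx))-1.29,np.degrees(np.arctan2(M[:,2]@hx,-M[2,2])),r@hy),s['contact_force'].round(1),s['width'].round(4),s['clock'])
    f=np.radians(a_deg+1.29);b=H+hx*(-.178*np.cos(f))+[0,0,.178*np.sin(f)]+hy*.0002
    Pt=b+(.019+.0022)*T[:,2]
    D=np.eye(4);D[:3,:3]=M.T@T;D[:3,3]=M.T@(Pt-P)
    from scipy.linalg import logm,expm
    S=expm(np.real(logm(D))/N)
    print("per row",(S[:3,3]).round(5),np.degrees(R.from_matrix(S[:3,:3]).as_rotvec()).round(3))
run(*map(float,sys.argv[1:]))
E
python3 arc.py 86 11.5 10
```

```text
Traceback (most recent call last):
  File "arc.py", line 17, in <module>
    run(*map(float,sys.argv[1:]))
    ~~~^^^^^^^^^^^^^^^^^^^^^^^^^^
  File "arc.py", line 10, in run
    print("now: bar radius %.4f cover angle %.2f deg, hand pitch %.2f, side %.4f"%(np.hypot(r@hx,r[2]),np.degrees(np.arctan2(r[2],-r@hx))-1.29,np.degrees(np.arctan2(M[:,2]@hx,-M[2,2])),r@hy),s['contact_force'].round(1),s['width'].round(4),s['clock'])
                                                                                                                                                                                                                           ^^^^^^^^^^^^^^^^
AttributeError: 'float' object has no attribute 'round'
```

```bash
sed -i "s/s\['width'\].round(4)/s['width']/" arc.py; python3 arc.py 86 11.5 10
```

```text
now: bar radius 0.1779 cover angle 100.22 deg, hand pitch -0.01, side -0.0002 [ 0.6 -0.6 -2.4] 0.010406419485957016 13.8667
per row [ 4.00e-05 -3.93e-03 -7.40e-04] [-1.151 -0.002  0.004]
```

```bash
python3 -m handwheel '[{"translation":[0,-0.0039,-0.0007],"angular":[-1.15,0,0],"hand":1},{"translation":[0,-0.0039,-0.0007],"angular":[-1.15,0,0],"hand":1},{"translation":[0,-0.0039,-0.0007],"angular":[-1.15,0,0],"hand":1},{"translation":[0,-0.0039,-0.0007],"angular":[-1.15,0,0],"hand":1},{"translation":[0,-0.0039,-0.0007],"angular":[-1.15,0,0],"hand":1},{"translation":[0,-0.0039,-0.0007],"angular":[-1.15,0,0],"hand":1},{"translation":[0,-0.0039,-0.0007],"angular":[-1.15,0,0],"hand":1},{"translation":[0,-0.0039,-0.0007],"angular":[-1.15,0,0],"hand":1},{"translation":[0,-0.0039,-0.0007],"angular":[-1.15,0,0],"hand":1},{"translation":[0,-0.0039,-0.0007],"angular":[-1.15,0,0],"hand":1}]'; python3 arc.py 72 23 10
```

```text
clock: 14.7
position: [0.6129, -0.0903, 0.2567]
ee_rot: [0.065, 0.643, 0.76, 0.077]
contact_force: [2.0, -0.7, -3.6]
width: 0.0107
gripper_force: 48.8
now: bar radius 0.1777 cover angle 86.16 deg, hand pitch 11.61, side -0.0001 [ 2.  -0.7 -3.6] 0.010679552284206337 14.7
per row [ 3.00e-05 -3.93e-03 -5.80e-04] [-1.139 -0.004  0.003]
```

Following well, with small forces.

```bash
python3 -m handwheel '[{"translation":[0,-0.0039,-0.0006],"angular":[-1.14,0,0],"hand":1},{"translation":[0,-0.0039,-0.0006],"angular":[-1.14,0,0],"hand":1},{"translation":[0,-0.0039,-0.0006],"angular":[-1.14,0,0],"hand":1},{"translation":[0,-0.0039,-0.0006],"angular":[-1.14,0,0],"hand":1},{"translation":[0,-0.0039,-0.0006],"angular":[-1.14,0,0],"hand":1},{"translation":[0,-0.0039,-0.0006],"angular":[-1.14,0,0],"hand":1},{"translation":[0,-0.0039,-0.0006],"angular":[-1.14,0,0],"hand":1},{"translation":[0,-0.0039,-0.0006],"angular":[-1.14,0,0],"hand":1},{"translation":[0,-0.0039,-0.0006],"angular":[-1.14,0,0],"hand":1},{"translation":[0,-0.0039,-0.0006],"angular":[-1.14,0,0],"hand":1}]'; python3 arc.py 58.5 34 10
```

```text
clock: 15.53
position: [0.5731, -0.0969, 0.2504]
ee_rot: [0.128, 0.633, 0.748, 0.152]
contact_force: [4.0, 1.1, -8.2]
width: 0.0101
gripper_force: 48.5
now: bar radius 0.1778 cover angle 71.61 deg, hand pitch 22.88, side -0.0000 [ 4.   1.1 -8.2] 0.010085671897536369 15.5333
per row [ 2.00e-05 -3.64e-03 -3.30e-04] [-1.112 -0.007  0.002]
```

```bash
python3 -m handwheel '[{"translation":[0,-0.0036,-0.0002],"angular":[-1.11,0,0],"hand":1},{"translation":[0,-0.0036,-0.0002],"angular":[-1.11,0,0],"hand":1},{"translation":[0,-0.0036,-0.0002],"angular":[-1.11,0,0],"hand":1},{"translation":[0,-0.0036,-0.0002],"angular":[-1.11,0,0],"hand":1},{"translation":[0,-0.0036,-0.0002],"angular":[-1.11,0,0],"hand":1},{"translation":[0,-0.0036,-0.0002],"angular":[-1.11,0,0],"hand":1},{"translation":[0,-0.0036,-0.0002],"angular":[-1.11,0,0],"hand":1},{"translation":[0,-0.0036,-0.0002],"angular":[-1.11,0,0],"hand":1},{"translation":[0,-0.0036,-0.0002],"angular":[-1.11,0,0],"hand":1},{"translation":[0,-0.0036,-0.0002],"angular":[-1.11,0,0],"hand":1}]'; python3 arc.py 45 45 10
```

```text
clock: 16.37
position: [0.5416, -0.1021, 0.2367]
ee_rot: [0.189, 0.617, 0.73, 0.224]
contact_force: [4.3, 1.7, -5.2]
width: 0.0102
gripper_force: 48.9
now: bar radius 0.1775 cover angle 59.05 deg, hand pitch 34.12, side -0.0000 [ 4.3  1.7 -5.2] 0.010170274480872467 16.3667
per row [ 2.00e-05 -3.95e-03 -2.30e-04] [-1.088 -0.003  0.002]
```

```bash
python3 -m handwheel '[{"translation":[0,-0.0039,-0.0002],"angular":[-1.09,0,0],"hand":1},{"translation":[0,-0.0039,-0.0002],"angular":[-1.09,0,0],"hand":1},{"translation":[0,-0.0039,-0.0002],"angular":[-1.09,0,0],"hand":1},{"translation":[0,-0.0039,-0.0002],"angular":[-1.09,0,0],"hand":1},{"translation":[0,-0.0039,-0.0002],"angular":[-1.09,0,0],"hand":1},{"translation":[0,-0.0039,-0.0002],"angular":[-1.09,0,0],"hand":1},{"translation":[0,-0.0039,-0.0002],"angular":[-1.09,0,0],"hand":1},{"translation":[0,-0.0039,-0.0002],"angular":[-1.09,0,0],"hand":1},{"translation":[0,-0.0039,-0.0002],"angular":[-1.09,0,0],"hand":1},{"translation":[0,-0.0039,-0.0002],"angular":[-1.09,0,0],"hand":1}]'; python3 -m handwheel '[{"translation":[0,0,0],"angular":[0,0,0],"hand":1},{"translation":[0,0,0],"angular":[0,0,0],"hand":1},{"translation":[0,0,0],"angular":[0,0,0],"hand":1}]'; python3 arc.py 45 45 1
python3 - <<'E'
from h import *
sc=manip.get_image("scene")[:,:,::-1].copy();t=manip.get_image("top")[:,:,::-1].copy();w=manip.get_image("wrist")[:,:,::-1].copy()
cv2.imwrite("pics/s7.png",sc);cv2.imwrite("pics/t7.png",t);cv2.imwrite("pics/w7.png",w)
cv2.imwrite("pics/v7.png",np.hstack([cv2.resize(sc[110:270,180:320],(400,457)),cv2.resize(w,(400,457))]))
E
```

```text
clock: 17.2
position: [0.5105, -0.1072, 0.2138]
ee_rot: [0.247, 0.596, 0.706, 0.292]
contact_force: [9.2, 2.3, -8.7]
width: 0.0104
gripper_force: 48.5
clock: 17.45
position: [0.5108, -0.1072, 0.214]
ee_rot: [0.247, 0.597, 0.706, 0.292]
contact_force: [2.4, 1.8, -3.4]
width: 0.0103
gripper_force: 49.4
now: bar radius 0.1776 cover angle 45.26 deg, hand pitch 44.93, side 0.0001 [ 2.4  1.8 -3.4] 0.010303894115909035 17.45
per row [ 0.00012 -0.00079 -0.00037] [-0.074 -0.074  0.054]
```

View pics/v7.png

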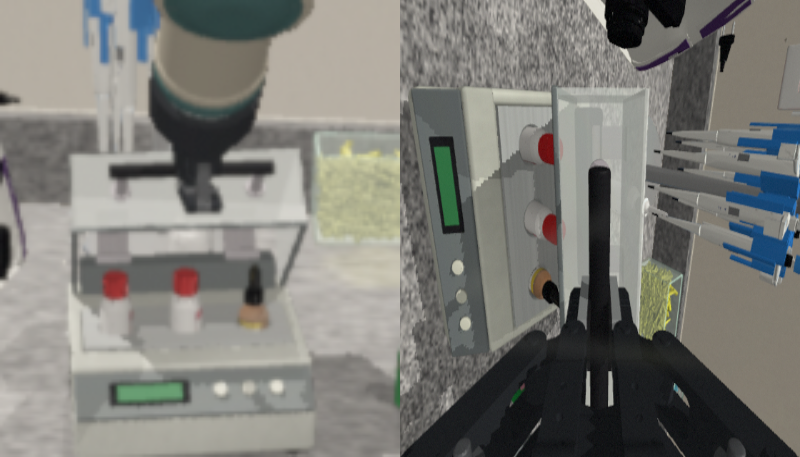

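The picture shows the cover half open with its bar in the fingers, and all three bottles upright in their wells. I check the angle independently from the bar ends in the scene view, at about (218.5,170) and (275.5,168.5).

```bash
python3 - <<'E'
from h import *
C=cam("scene");a=np.radians(9.5);hx=np.array([np.cos(a),np.sin(a),0]);hy=np.array([-np.sin(a),np.cos(a),0]);H=np.array([.6177,-.0894,.1])-.0012*hx
for d in(40,45,50):
    f=np.radians(d+1.29);b=H-hx*.178*np.cos(f)+[0,0,.178*np.sin(f)];print(d,[proj(C,b+k*hy).round(1) for k in(.062,-.062)])
E
python3 -m handwheel '[{"translation":[0,-0.0006,0],"angular":[0,0,0],"hand":1},{"translation":[0,0,0],"angular":[0,0,0],"hand":1},{"translation":[0,0,0],"angular":[0,0,0],"hand":1},{"translation":[0,0,0],"angular":[0,0,0],"hand":1}]' ; python3 arc.py 45 45 1
```

```text
40 [array([217.8, 177.2]), array([275.8, 175.6])]
45 [array([217.5, 170.4]), array([275.2, 168.9])]
50 [array([217.1, 163.9]), array([274.6, 162.5])]
clock: 17.93
position: [0.5106, -0.1073, 0.2136]
ee_rot: [0.247, 0.596, 0.706, 0.292]
contact_force: [-5.0, 3.2, 4.7]
width: 0.0103
gripper_force: 50.4
now: bar radius 0.1776 cover angle 45.14 deg, hand pitch 44.96, side 0.0000 [-5.   3.2  4.7] 0.010255747165937482 17.9333
per row [ 0.00013 -0.00041 -0.00045] [-0.043 -0.069  0.059]
```

Both checks give 45°, and the cover is held steady with small forces.

```bash
python3 -c "
from rig import manip
print(manip.sign_off())"
```

```text
the job is handed in; nothing more can be done
None
```

The job is handed in: the reagent bottle is at the bottom of the left well, and the gripper is holding the cover steady by its bar at about 45° (45.1° from the arm's pose, and the scene camera agrees).

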